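# Pedal-lift pastry keeper: show the glass desserts

## Task

Show a customer the glass desserts in the tall, narrow display keeper: press its pedal all the way down so that its clear hood swings fully open, and keep it open for at least one full second. Then ease the pedal back up gently, so that the hood comes down shut without slamming. Work by the pedal alone, without touching the hood, and leave the hood of the low, wide keeper shut.

Things in the scene. Friction and masses are not known exactly. Their poses are not given: they have to be found in the camera images.
- tall_pad (a point): Top centre of the ribbed steel pedal pad (60 mm wide, 45 long, 8 thick) in front of the tall narrow keeper; moves with the pedal. At rest 68 mm above the table, free end 9 degrees up. Pressed straight down with 5 to 12 N it sinks 44 mm to a firm stop, shifting under 5 mm sideways; a spring lifts it back. x axis: along the lever to the keeper; y: across the pad.
- tall_pedal (a joint): Angle of the tall keeper's pedal, rad: 0 at rest (up), 0.32 pressed down onto its stop. It is linked to that keeper's hood, which turns 2.8 times as far: 0.90 rad fully open. If the pedal is simply let go, spring and weight slam the hood shut within about a quarter of a second.
- tall_cover: The tall keeper's hood: clear box with thin steel edges, 200 mm deep (x), 160 wide (y), 150 high, over glass desserts, on a black plinth 50 mm high. Hinged at its rear lower edge, it tips up by 0.90 rad, away from the pedal. Origin: middle of its front lower edge; shut, this is 52 mm above the table and 100 mm beyond the pad along x. Not to be touched.
- low_cover: The hood of the other keeper: like the tall one's but low and wide, 200 mm deep (x), 260 wide (y), 80 high, its top 132 mm above the table, round cakes inside. Origin: middle of its front lower edge. The keeper stands to the left or right of the tall one and has an equal pedal, pad 100 mm in front of this origin. It stays shut.

How it is judged (in metres and radians):
On the way, in this order (a step that is already met when the one before it is completed fails the run):
1. the tall keeper's hood is fully open (over 0.75 rad of 0.90) for one second (angle between tall_cover's own z axis and vertical above 0.75 rad), for 1 s.
2. the hood is shut again (under 0.08 rad) (angle between tall_cover's own z axis and vertical below 0.08 rad), for 0.2 s.
At the end, for the whole second after the job is handed in: Both hoods are shut (under 0.08 rad) and the tall one is at rest, after it was held fully open for a second (angle between each of tall_cover, low_cover's own z axis and vertical below 0.08 rad and angular speed of tall_cover below 0.1 rad/s); the robot touches nothing.
It fails at once if the pedal springs back at over 0.9 rad/s, so that the hood slams (a full closing takes under 0.4 s at that rate) (velocity of joint tall_pedal below -0.9 rad/s).
It fails at once if the robot touches the tall keeper's hood (contact force between tall_cover and the fingers above 0.5 N or contact force between tall_cover and the arm above 0.5 N).
It fails at once if the low, wide keeper's hood is opened (over 0.2 rad) (angle between low_cover's own z axis and vertical above 0.2 rad).
It also fails if it takes over 43 s, if anything falls off the work surface, if the arm or the gripper's body presses on something with over 40 N, if the wrist force passes 120 N, or if a joint passes its speed limit or range.

## Robot

A 6-joint arm with a two-finger parallel gripper is mounted at the origin on the work surface. World frame = base frame: x ahead of the robot, y to its left, z up, the work surface at z = 0. Lengths are in mm, angles in rad, forces in N, time in s.
With the tool pointing down it reaches from about 400 to 925 mm from the base axis. Payload 12.5 kg.
Tool frame: the origin (TCP) lies on the mounting face of the last link; the fingertips stand 190 mm ahead of it and the grasp point (between the pads) lies 171 mm ahead of it; x points along the fingers, y is the direction in which the jaws open and shut, and the axes are right-handed (so a half turn about x gives the same grasp; the last joint's range is limited). The gripper opens to 95 mm and grips with 3 to 60 N. Pads are 20 mm wide; open, the fingers measure 119 mm over their backs; the gripper's body (75 mm by 180 mm) begins 59 mm behind the grasp point.
Start: joints at [1.081, 0.491, 1.559, -0, 1.092, -0.106], TCP at [234.006, 579.54, 404.761] pointing down, gripper open.
Joint ranges: [-3.1, 3.1], [-0.84, 2.19], [0.05, 2.79], [-1.13, 4.28], [0.06, 2.93], [-2.69, 2.69]. Speed limits (rad/s): [2.22, 2.22, 2.79, 3.14, 3.14, 3.14].

## Interface

Orientations are given as [roll, pitch, yaw] about the fixed x, y, z axes, in that order (R = Rz(yaw) Ry(pitch) Rx(roll)).
In Python, from cell import env, eyes gives the robot as it stands. The module is installed in compiled form; this text tells all that it offers.
- The arm moves only by the tool jog_arm, never from a script. Its argument "deltas" is one flat list of numbers, 7 for each row, row after row: the shift along the tool's x, y, z in mm, then the turn, a rotation vector about the tool's x, y, z in rad, then the opening, from 0 (shut) to 1 (fully open). A call has 1 to 10 rows; each row shifts and turns the pose as measured when the row begins, along the tool's axes as they then stand; what a row does not reach is not made up. A row lasts 1/8 s, in which the tool goes at most 62.5 mm and 10.7 degrees, less where a joint would pass 70% of its speed; a pose out of reach is approached as far as the arm can. A call is refused whole if a number of a shift passes 62.5 or a number of a turn 0.188, either way. A call with a gripper value outside its range is refused whole. The fingers move at their own pace and stop on an object; the grip force is fixed at half the most. Time passes only in rows, so rows that do not move let the fingers close. It gives the time, the measured TCP pose, the force and the opening at its end, in the units of the state.
- env.state(): the state, without advancing time (a new reading comes with each control period).
- eyes.read_camera(name): name is "scene" or "side" or "wrist"; returns a dict with "image" (480x640x3 uint8, red, green, blue), "fovy" (degrees; the focal length in pixels is half the picture's height over the tangent of half this angle, whatever the lens; pixels are square), "cx", "cy" (the principal point, pixels), "world_from_camera" (4x4, takes a point from camera to world coordinates). Camera axes: x right, y up, looking along -z (the intrinsics and any distortion apply to the point x, -y, -z); pixel columns grow to the right and rows downward; lengths in mm; the calibration is good to about 2 mm. A picture is of the moment at which its call begins. There is no depth.
- env.job_done(): hands the job in, once; it reports no verdict.
The state is a dict: "t": time; "joints": joint angles; "qvel": joint speeds; "tau": joint torques, N m; "eef_pos": TCP position; "tcp_rot": TCP orientation; "ft_force": force on the tool from outside, world axes, zero at the start; "moment": the same for the moment, N m; "opening": opening from 0.0 (shut) to 1.0 (fully open).
Only numpy, scipy, OpenCV 4.12 (cv2) and the standard library are available. Lean on these libraries where they do the work, as an engineer would, in place of code of your own. Each camera call takes 0.05 s, during which the arm holds its last target.

## Working session

There is one attempt and no reset: what is moved stays moved. The work goes in short steps, Python scripts to look and compute and a tool call to move; the robot and the scene stay as the last step left them, time stands still between calls to the robot, and variables do not carry over. Pictures are saved under pics/ and viewed, and the job is handed in when it is done.

Besides the shell and the picture viewer there is one more tool, called after ">>>" as a command line: name --argument value ..., lists and objects as JSON in quotes. jog_arm: Moves the arm, as the interface text tells. Its arguments: {"type":"object","properties":{"deltas":{"type":"array","items":{"type":"number"}}},"required":["deltas"]}

```bash
mkdir -p pics; python3 - <<'E'
from cell import env, eyes
import cv2, pickle
d={}
for n in("scene","side","wrist"):
    c=eyes.read_camera(n); d[n]=c
    cv2.imwrite(f"pics/{n}0.png",c["image"][:,:,::-1])
    print(n,c["fovy"],c["cx"],c["cy"],c["world_from_camera"].round(3).tolist(),[k for k in c])
pickle.dump(d,open("cams.pkl","wb"))
print(env.state())
E
```

```text
scene 52.5244378280309 315.8708057471607 243.00760278771548 [[-0.997, 0.07, -0.023, 564.075], [-0.074, -0.954, 0.289, 229.9], [-0.002, 0.29, 0.957, 901.832], [0.0, 0.0, 0.0, 1.0]] ['image', 'fovy', 'cx', 'cy', 'world_from_camera']
side 46.36558501483619 307.54279782786244 239.26546676535867 [[-0.998, 0.028, -0.06, 504.653], [-0.064, -0.65, 0.757, 728.191], [-0.018, 0.76, 0.65, 717.609], [0.0, 0.0, 0.0, 1.0]] ['image', 'fovy', 'cx', 'cy', 'world_from_camera']
wrist 65.52357028782177 319.3575553808562 236.75130747741312 [[0.374, -0.894, -0.246, 165.145], [0.928, 0.36, 0.1, 607.824], [-0.001, -0.266, 0.964, 385.056], [0.0, 0.0, 0.0, 1.0]] ['image', 'fovy', 'cx', 'cy', 'world_from_camera']
{'t': 0.15, 'joints': array([ 1.08139185e+00,  4.91407481e-01,  1.55930730e+00, -2.54397485e-05,
        1.09168721e+00, -1.05604952e-01]), 'qvel': array([ 4.58708942e-04, -1.18528671e-04, -2.07112688e-03,  8.15205162e-05,
        1.02544052e-03,  6.56287668e-04]), 'tau': array([ 1.93725711e-03, -6.12905645e+01, -2.58278203e+01,  6.92839944e-02,
        4.74079675e-02, -1.02277950e-04]), 'eef_pos': array([234.00310067, 579.51950415, 404.30512344]), 'tcp_rot': array([-1.64852664,  1.56998667, -2.03231443]), 'ft_force': array([ 0.15331109, -0.00303613, -0.51494965]), 'moment': array([0.03930376, 0.00646433, 0.00498619]), 'opening': 0.9962834731432908}
```

View pics/scene0.png

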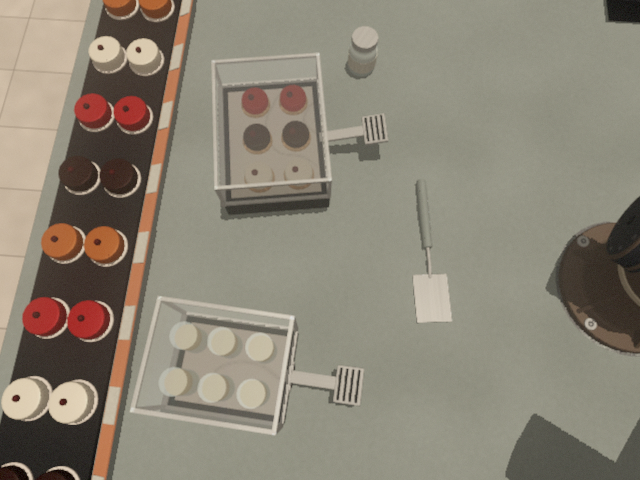

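View pics/side0.png

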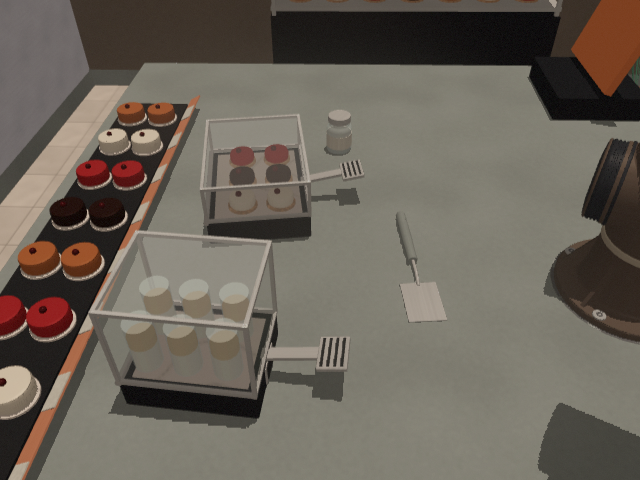

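View pics/wrist0.png

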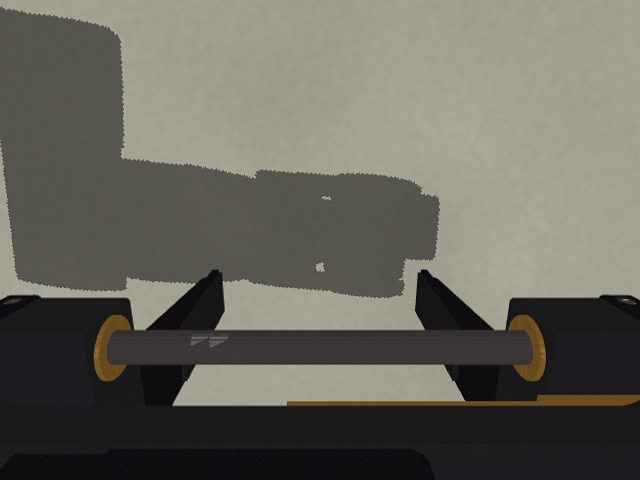

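The scene view shows the tall keeper (six glass desserts) at lower left, its pad near (348,385). The low keeper is above it, its pad near (374,129). In the side view the tall pad is near (334,353). Next I measure the tall pad in both views.

```bash
cat > h.py <<'E'
import numpy as np, cv2, pickle
def ray(c,u,v):
    f=240/np.tan(np.radians(c["fovy"])/2)
    T=np.array(c["world_from_camera"]); d=T[:3,:3]@np.array([(u-c["cx"])/f,-(v-c["cy"])/f,-1])
    return T[:3,3],d/np.linalg.norm(d)
def plane(c,u,v,z):
    o,d=ray(c,u,v); return o+d*(z-o[2])/d[2]
def tri(a,pa,b,pb):
    A=np.zeros((3,3));B=np.zeros(3);L=[ray(a,*pa),ray(b,*pb)]
    for o,d in L:
        P=np.eye(3)-np.outer(d,d);A+=P;B+=P@o
    X=np.linalg.solve(A,B)
    return X,[np.linalg.norm((np.eye(3)-np.outer(d,d))@(X-o)) for o,d in L]
E
python3 - <<'E'
from h import *
d=pickle.load(open("cams.pkl","rb"))
roi={"scene":(280,360,370,412),"side":(255,330,360,378)}
for n,(x0,y0,x1,y1) in roi.items():
    im=d[n]["image"][y0:y1,x0:x1]
    big=cv2.resize(im,None,fx=7,fy=7,interpolation=cv2.INTER_CUBIC)
    cv2.imwrite(f"pics/crop_{n}.png",big[:,:,::-1])
    g=im.max(2); 
    m=(im[:,:,0]>150).astype(np.uint8); m=cv2.morphologyEx(m,cv2.MORPH_CLOSE,np.ones((5,5)))
    cs,_=cv2.findContours(m,0,2)
    for c in cs:
        if cv2.contourArea(c)>150: print(n,cv2.boundingRect(c),cv2.minAreaRect(c+np.array([x0,y0])))
E
```

```text
scene (0, 0, 85, 52) ((322.0, 385.5), (51.0, 84.0), 90.0)
side (3, 0, 92, 48) ((303.4554748535156, 356.9960021972656), (87.32852935791016, 47.97386932373047), 5.1281914710998535)
```

```bash
python3 -c "
import cv2,numpy as np
a=cv2.imread('pics/crop_scene.png');b=cv2.imread('pics/crop_side.png');print(a.shape,b.shape)
w=max(a.shape[1],b.shape[1])
p=lambda i:cv2.copyMakeBorder(i,0,0,0,w-i.shape[1],0)
o=np.vstack([p(a),p(b)])
cv2.imwrite('pics/crops.png',cv2.resize(o,None,fx=.8,fy=.8))"
```

```text
(364, 630, 3) (336, 735, 3)
```

View pics/crops.png

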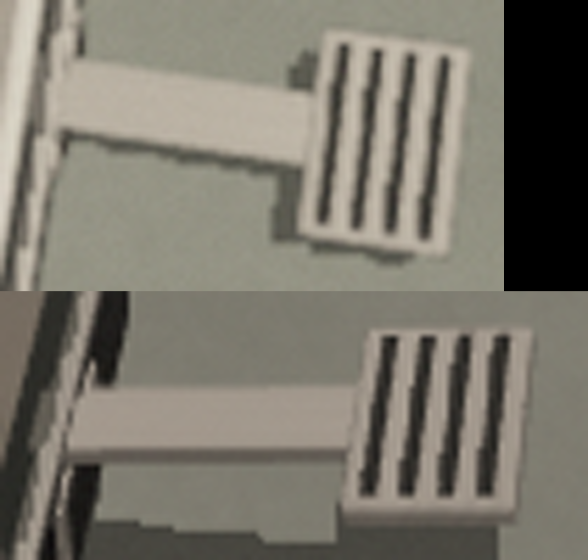

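```bash
python3 - <<'E'
from h import *
d=pickle.load(open("cams.pkl","rb"))
S=[(337.7,365.7),(363.6,368.6),(359.6,405.5),(333.4,402.5)]
D=[(321.4,337.0),(350.2,337.0),(347,369.6),(316.4,368.8)]
P=[]
for s,e in zip(S,D):
    X,r=tri(d["scene"],s,d["side"],e); P.append(X); print(X.round(1),np.round(r,1))
P=np.array(P);c=P.mean(0);print("c",c.round(1))
print([np.linalg.norm(P[i]-P[(i+1)%4]).round(1) for i in range(4)])
print("planes")
Q=[plane(d["scene"],*s,68) for s in S];R=[plane(d["side"],*s,68) for s in D]
for X in (Q,R):
    X=np.array(X);print(X.round(1).tolist(),X.mean(0).round(1))
    x=(X[0]-X[1]+X[3]-X[2]);print("yaw lever",np.arctan2(x[1],x[0]))
    y=(X[2]-X[1]+X[3]-X[0]);print("yaw y",np.arctan2(y[1],y[0])-np.pi/2)
# low pad
print(plane(d["scene"],374,129,68),plane(d["side"],352,170,68))
# tall hood front lower corners/top front, scene: top front corners ~ (295,316),(275,433)
print(plane(d["scene"],295,316,202),plane(d["scene"],275,433,202),plane(d["side"],272,239,202),plane(d["side"],253,325,202))
E
```

```text
[531.4 187.7  61.8] [1. 1.]
[488.4 189.4  66.6] [0.8 0.8]
[492.4 248.1  66.6] [0.7 0.7]
[535.3 246.7  63.6] [0.5 0.5]
c [511.9 218.   64.6]
[np.float64(43.2), np.float64(58.8), np.float64(43.0), np.float64(59.2)]
planes
[[532.6, 188.1, 68.0], [489.4, 189.6, 68.0], [493.2, 248.2, 68.0], [536.0, 246.7, 68.0]] [512.8 218.1  68. ]
yaw lever -0.03478505966910119
yaw y -0.06226998990212218
[[530.2, 192.6, 68.0], [487.6, 190.5, 68.0], [491.7, 249.1, 68.0], [534.6, 249.9, 68.0]] [511.  220.5  68. ]
yaw lever 0.03477222268494361
yaw y -0.07304500575985129
[ 489.64516989 -259.22029041   68.        ] [ 486.89796638 -253.4448882    68.        ]
[603.06307542 130.04912898 202.        ] [616.35103388 288.67205366 202.        ] [602.95369751 129.2320986  202.        ] [607.9075591  288.77038554 202.        ]
```

```bash
cat >> h.py <<'E'
from scipy.spatial.transform import Rotation as Ro
def plan(env,target,jaw):
    s=env.state();R=Ro.from_euler("xyz",s["tcp_rot"]).as_matrix()
    x=np.array([0,0,-1.]);y=np.array([np.cos(jaw),np.sin(jaw),0]);G=np.c_[x,y,np.cross(x,y)]
    print("t",s["t"],"pos",s["eef_pos"].round(1),"F",s["ft_force"].round(1),"open",round(s["opening"],2))
    print("tool-shift",(R.T@(np.array(target)-s["eef_pos"])).round(1),"turn",Ro.from_matrix(R.T@G).as_rotvec().round(3))
    return R
E
python3 - <<'E'
from h import *
from cell import env
d=pickle.load(open("cams.pkl","rb"))
T=d["wrist"]["world_from_camera"]
for j in(np.pi/2-.065,-np.pi/2-.065):
    R=plan(env,[508,219,300],j)
print(R.round(3)); print("cam in tool",R.T@(T[:3,3]-env.state()["eef_pos"]))
E
```

```text
t 0.15 pos [234.  579.5 404.3] F [ 0.2 -0.  -0.5] open 1.0
tool-shift [ 104.5 -231.6  389.1] turn [-0.319 -0.     0.001]
t 0.15 pos [234.  579.5 404.3] F [ 0.2 -0.  -0.5] open 1.0
tool-shift [ 104.5 -231.6  389.1] turn [2.823e+00 1.000e-03 0.000e+00]
[[-0.     0.374  0.927]
 [-0.001  0.927 -0.374]
 [-1.    -0.001 -0.   ]]
cam in tool [ 19.25376717   0.47837619 -74.44612124]
```

>>> jog_arm --deltas '[0,-22,37,-0.16,0,0,0,0,-22,37,-0.16,0,0,0,0,-25,35,0,0,0,0]'

```text
t: 0.52
eef_pos: [325.0, 488.0, 403.3]
tcp_rot: [-2.181, 1.569, -2.23]
ft_force: [1.4, 0.8, 0.2]
opening: 0.742
```

```bash
python3 - <<'E'
from h import *
from cell import env
plan(env,[508,219,300],np.pi/2-.065)
E
```

```text
t 0.525 pos [325.  488.  403.3] F [1.4 0.8 0.2] open 0.74
tool-shift [ 103.6 -259.6  196. ] turn [ 0.016 -0.001  0.002]
```

>>> jog_arm --deltas '[5,-32,24,0.016,0,0,0,5,-32,24,0,0,0,0,5,-32,24,0,0,0,0,5,-32,24,0,0,0,0,10,-32,24,0,0,0,0,10,-32,24,0,0,0,0,10,-32,24,0,0,0,0,10,-32,24,0,0,0,0,0,0,0,0,0,0,0]'

```text
t: 1.65
eef_pos: [506.9, 209.3, 340.5]
tcp_rot: [-2.393, 1.568, -2.461]
ft_force: [-0.3, 0.2, 0.2]
opening: 0.004
```

```bash
python3 - <<'E'
from h import *
from cell import env,eyes
R=plan(env,[508,219,270],np.pi/2-.065);print(R.round(3))
for n in("scene","side"):
    c=eyes.read_camera(n);cv2.imwrite(f"pics/{n}1.png",c["image"][:,:,::-1])
E
```

```text
t 1.65 pos [506.9 209.3 340.5] F [-0.3  0.2  0.2] open 0.0
tool-shift [70.5  9.9  0.6] turn [-0.003 -0.002  0.002]
[[-0.002  0.068  0.998]
 [-0.002  0.998 -0.068]
 [-1.    -0.002 -0.002]]
```

Next: 10 mm in y, and 70 mm down to a tip height of about 80.

>>> jog_arm --deltas '[20,5,0,0,0,0,0,20,5,0,0,0,0,0,15,0,0,0,0,0,0,8,0,0,0,0,0,0,0,0,0,0,0,0,0]'

```text
t: 2.38
eef_pos: [504.3, 225.1, 278.2]
tcp_rot: [-0.457, 1.57, -0.519]
ft_force: [-0.0, 1.0, 0.2]
opening: 0.004
```

```bash
python3 - <<'E'
from h import *
from cell import env,eyes
R=plan(env,[508,219,270],np.pi/2-.065)
o=[]
for n in("scene","side"):
    c=eyes.read_camera(n);cv2.imwrite(f"pics/{n}2.png",c["image"][:,:,::-1]);o.append(cv2.resize(c["image"][180:480,160:480,::-1],(400,375)))
cv2.imwrite("pics/both2.png",np.hstack(o))
E
```

```text
t 2.375 pos [504.3 225.1 278.2] F [-0.   1.   0.2] open 0.0
tool-shift [ 8.2 -5.9  4.1] turn [0.004 0.001 0.   ]
```

View pics/both2.png

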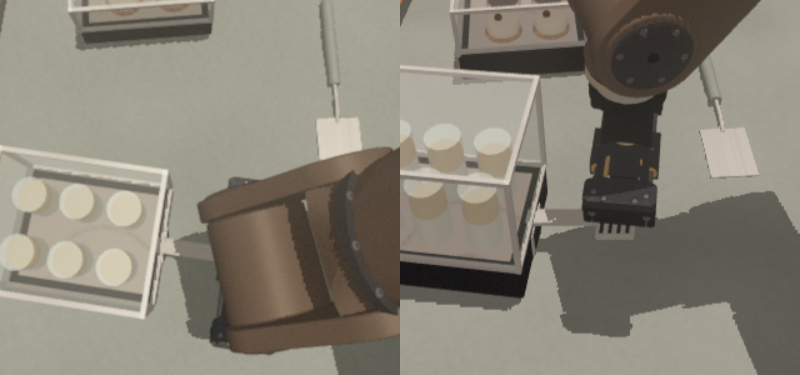

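The side view shows the gripper body over the pad (pad's near half visible near pixel (615,228)), with a clear gap to the hood. I correct sideways and start pressing.

>>> jog_arm --deltas '[0,-6,4,0,0,0,0,5,0,0,0,0,0,0,5,0,0,0,0,0,0,5,0,0,0,0,0,0,5,0,0,0,0,0,0,5,0,0,0,0,0,0]'

```text
t: 3.22
eef_pos: [508.4, 218.0, 253.7]
tcp_rot: [0.197, 1.568, 0.135]
ft_force: [-3.3, 0.6, 5.3]
opening: 0.003
```

```bash
python3 - <<'E'
from h import *
from cell import env,eyes
R=plan(env,[508,219,214],np.pi/2-.065)
c=eyes.read_camera("side");cv2.imwrite("pics/side3.png",c["image"][:,:,::-1])
E
```

```text
t 3.225 pos [508.4 218.  253.7] F [-3.3  0.6  5.3] open 0.0
tool-shift [39.7  1.  -0.5] turn [ 0.003  0.003 -0.001]
```

View pics/side3.png

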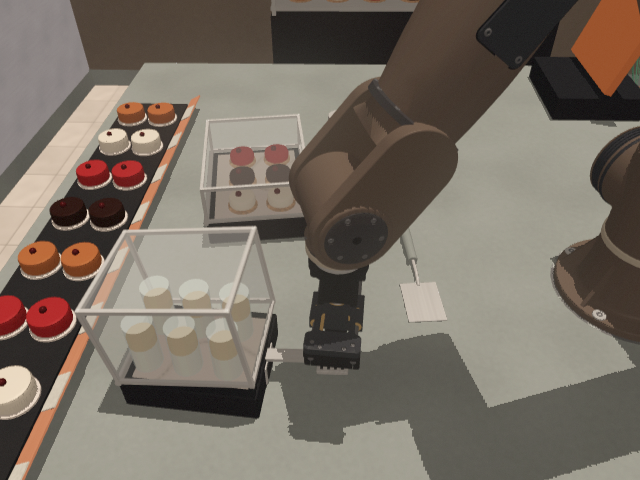

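The side view shows the tip on the pad and the hood just starting to lift, its front top edge now at about (257,230). The force reads 5 N up, so I keep pressing.

>>> jog_arm --deltas '[5,0,0,0,0,0,0,5,0,0,0,0,0,0,5,0,0,0,0,0,0,5,0,0,0,0,0,0,5,0,0,0,0,0,0,5,0,0,0,0,0,0]'

```text
t: 4.03
eef_pos: [507.6, 218.2, 222.3]
tcp_rot: [-0.101, 1.57, -0.163]
ft_force: [-1.0, 0.3, 4.6]
opening: 0.007
```

```bash
python3 - <<'E'
from h import *
from cell import env,eyes
R=plan(env,[508,219,214],np.pi/2-.065)
E
```

```text
t 4.025 pos [507.6 218.2 222.3] F [-1.   0.3  4.6] open 0.01
tool-shift [8.3 0.8 0.3] turn [0.003 0.001 0.   ]
```

>>> jog_arm --deltas '[4,0,0,0,0,0,0,3,0,0,0,0,0,0,2,0,0,0,0,0,0,1,0,0,0,0,0,0]'

```text
t: 4.53
eef_pos: [508.0, 218.1, 214.2]
tcp_rot: [0.14, 1.567, 0.079]
ft_force: [-6.9, -1.9, 24.4]
opening: 0.006
```

```bash
python3 - <<'E'
from h import *
from cell import env,eyes
R=plan(env,[508,219,214],np.pi/2-.065)
c=eyes.read_camera("side");cv2.imwrite("pics/side4.png",c["image"][:,:,::-1])
E
```

```text
t 4.525 pos [508.  218.1 214.2] F [-6.9 -1.9 24.4] open 0.01
tool-shift [ 0.2  0.9 -0.1] turn [ 0.003  0.004 -0.001]
```

View pics/side4.png

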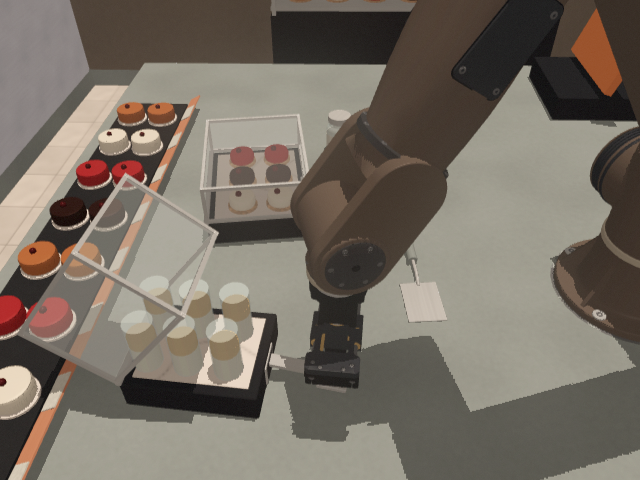

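The side view shows the hood swung wide open, its front edge up near (217,235). The force jump to 24 N means the pedal is on its stop. I hold for more than a second.

>>> jog_arm --deltas '[0.5,0,0,0,0,0,0,0.5,0,0,0,0,0,0,0.5,0,0,0,0,0,0,0.5,0,0,0,0,0,0,0.5,0,0,0,0,0,0,0.5,0,0,0,0,0,0,0.5,0,0,0,0,0,0,0.5,0,0,0,0,0,0,0.5,0,0,0,0,0,0,0.5,0,0,0,0,0,0]'

```text
t: 5.82
eef_pos: [507.3, 217.9, 214.5]
tcp_rot: [0.212, 1.563, 0.15]
ft_force: [-3.4, -1.4, 12.4]
opening: 0.002
```

>>> jog_arm --deltas '[0.5,0,0,0,0,0,0,0.5,0,0,0,0,0,0,0.5,0,0,0,0,0,0,0.5,0,0,0,0,0,0]'

```text
t: 6.32
eef_pos: [507.0, 217.8, 214.5]
tcp_rot: [0.22, 1.562, 0.159]
ft_force: [-2.8, -1.7, 11.9]
opening: 0.004
```

```bash
python3 - <<'E'
from h import *
from cell import env,eyes
R=plan(env,[508,219,214],np.pi/2-.065)
c=eyes.read_camera("scene");cv2.imwrite("pics/scene5.png",c["image"][:,:,::-1])
# estimate hood angle: 
E
```

```text
t 6.325 pos [507.  217.8 214.5] F [-2.8 -1.7 11.9] open 0.0
tool-shift [0.5 1.2 0.9] turn [ 0.004  0.009 -0.002]
```

View pics/scene5.png

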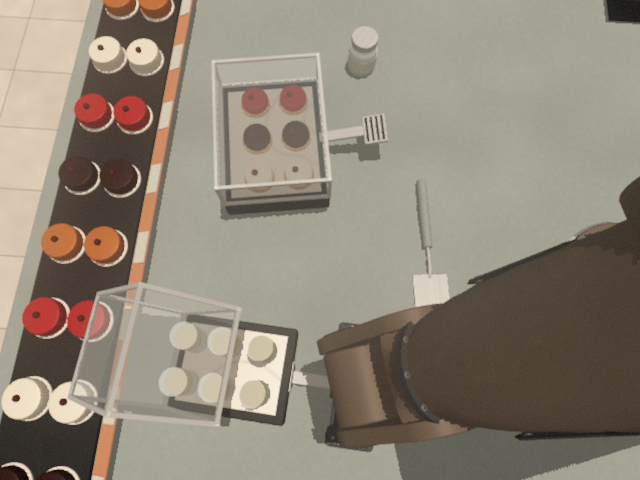

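```bash
python3 - <<'E'
from h import *
d=pickle.load(open("cams.pkl","rb"))
for s,e in(((241,308),(217,235)),((222,424),(185,317))):
    X,r=tri(d["scene"],s,d["side"],e);print(X.round(1),np.round(r,1),"angle",np.arcsin((X[2]-52)/200))
E
```

```text
[682.3 124.4 202.4] [0.5 0.5] angle 0.8512234108961785
[690.1 282.8 205. ] [1.7 1.7] angle 0.8714117888269798
```

Triangulation puts the hood at about 0.86 rad, and it has been open for 1.8 s. Now I ease the pedal up.

>>> jog_arm --deltas '[-1,0,0,0,0,0,0,-1.5,0,0,0,0,0,0,-1.5,0,0,0,0,0,0,-2,0,0,0,0,0,0,-2,0,0,0,0,0,0]'

```text
t: 7.0
eef_pos: [506.5, 217.9, 222.6]
tcp_rot: [0.223, 1.564, 0.162]
ft_force: [-2.8, -1.2, 5.1]
opening: 0.001
```

>>> jog_arm --deltas '[-2,0,0,0,0,0,0,-2,0,0,0,0,0,0,-2,0,0,0,0,0,0,-2,0,0,0,0,0,0,-2,0,0,0,0,0,0,-2,0,0,0,0,0,0,-2,0,0,0,0,0,0,-2,0,0,0,0,0,0]'

```text
t: 8.0
eef_pos: [506.3, 217.9, 239.8]
tcp_rot: [0.232, 1.564, 0.171]
ft_force: [-1.1, -1.7, 3.2]
opening: 0.004
```

>>> jog_arm --deltas '[-2,0,0,0,0,0,0,-2,0,0,0,0,0,0,-2,0,0,0,0,0,0,-2,0,0,0,0,0,0,-2,0,0,0,0,0,0,-2,0,0,0,0,0,0]'

```text
t: 8.75
eef_pos: [507.0, 217.8, 253.0]
tcp_rot: [0.228, 1.561, 0.167]
ft_force: [0.5, 0.3, 4.6]
opening: 0.007
```

>>> jog_arm --deltas '[-2,0,0,0,0,0,0,-2,0,0,0,0,0,0,-2,0,0,0,0,0,0,-2,0,0,0,0,0,0,-2,0,0,0,0,0,0,-2,0,0,0,0,0,0]'

```text
t: 9.5
eef_pos: [506.8, 217.8, 265.3]
tcp_rot: [0.233, 1.562, 0.172]
ft_force: [0.3, 0.3, 0.3]
opening: 0.002
```

>>> jog_arm --deltas '[-5,0,0,0,0,0,0,-10,0,0,0,0,0,0,-15,0,-5,0,0,0,0,-20,0,-10,0,0,0,0,-20,0,-10,0,0,0,0,0,0,0,0,0,0,0,0,0,0,0,0,0,0,0,0,0,0,0,0,0]'

```text
t: 10.5
eef_pos: [479.5, 219.2, 340.2]
tcp_rot: [0.26, 1.561, 0.199]
ft_force: [0.7, 0.6, -0.2]
opening: 0.002
```

```bash
python3 - <<'E'
from h import *
from cell import env,eyes
plan(env,[508,219,214],np.pi/2-.065)
print(abs(env.state()["qvel"]).max())
o=[]
d=pickle.load(open("cams.pkl","rb"))
for n in("scene","side"):
    c=eyes.read_camera(n);o.append(cv2.resize(c["image"][:,:,::-1],(400,300)))
    r=(slice(220,400),slice(80,275)) if n=="side" else (slice(290,440),slice(130,300))
    print(n,"mean diff to start",cv2.absdiff(c["image"],d[n]["image"])[r].mean())
cv2.imwrite("pics/end.png",np.hstack(o))
E
```

```text
t 10.5 pos [479.5 219.2 340.2] F [ 0.7  0.6 -0.2] open 0.0
tool-shift [126.5   1.2  27.2] turn [ 0.004  0.01  -0.003]
0.005606376635821522
scene mean diff to start 12.662535947712419
side mean diff to start 25.671566951566952
```

View pics/end.png

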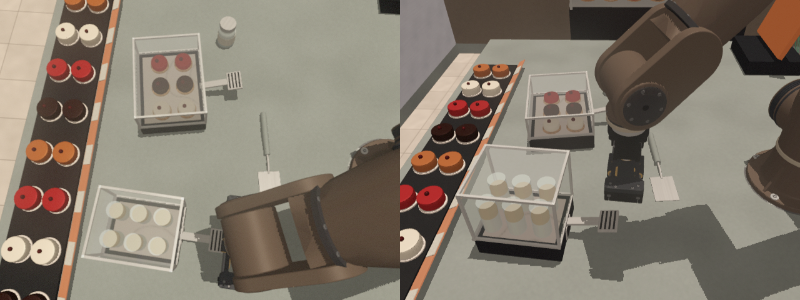

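The gripper is clear and the hood looks shut, but the image difference from the start is larger than I expected. I check the hood corners before handing in.

```bash
python3 - <<'E'
from h import *
from cell import env,eyes
d=pickle.load(open("cams.pkl","rb"))
e={n:eyes.read_camera(n) for n in("scene","side")}
pickle.dump(e,open("end.pkl","wb"))
print({n:np.abs(e[n]["world_from_camera"]-d[n]["world_from_camera"]).max() for n in e})
o=np.hstack([cv2.resize(x["side"]["image"][210:420,70:370,::-1],None,fx=1.33,fy=1.33,interpolation=2) for x in(d,e)])
p=np.hstack([cv2.resize(x["scene"]["image"][280:450,110:380,::-1],(o.shape[1]//2,250),interpolation=2) for x in(d,e)])
cv2.imwrite("pics/cmp.png",np.vstack([o,p[:,:o.shape[1]]]))
E
```

```text
{'scene': np.float64(0.0), 'side': np.float64(0.0)}
```

View pics/cmp.png

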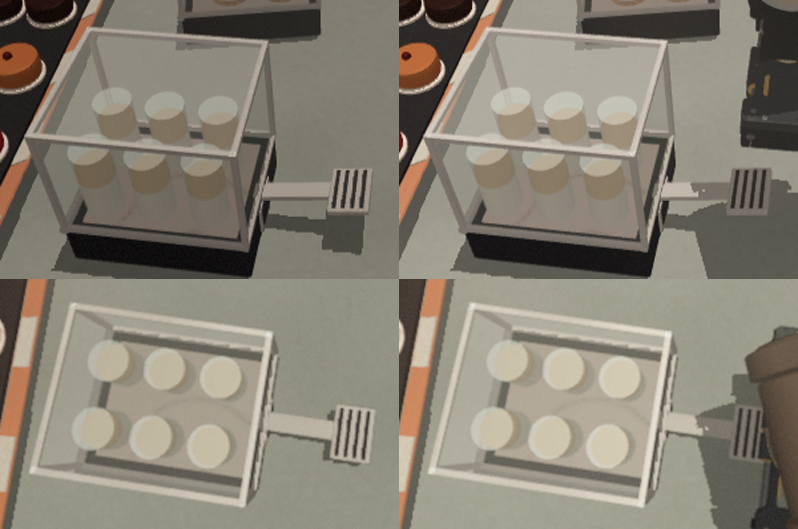

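Start and end views match: the hood, plinth and pad are in the same places, and only brightness and arm shadow differ. The hood is shut, so I hand in.

```bash
python3 -c "
from cell import env
print(env.job_done()); print(env.state()['t'])"
```

```text
the job is handed in; nothing more can be done
None
the job is handed in; nothing more can be done
```

I pressed the tall keeper's pedal to its stop with the closed fingertips, held it for about 1.8 s, then eased it up over about 3 s. I then backed the gripper off and handed the job in at about t = 10.6 s; no verdict is reported.

- **Open:** the force jumped to 24 N at a tip height of 24 mm, which is the firm stop. Triangulation gave a hood angle of about 0.85 to 0.87 rad, against the nominal 0.90.
- **Closing:** the fingertips rose at about 18 mm/s, roughly 0.13 rad/s at the pedal against the 0.9 rad/s limit. This is from tool positions, as I had no direct reading of pedal speed.
- **End:** in both views the tall hood sits in the same place as at the start, and the low hood looks shut. The gripper is clear, with under 1 N on the wrist.
- **Disagreement:** my pixel-difference check against the start pictures came out high (13 and 26). Side by side I saw no change of shape or position, so I put it down to brightness and the arm's shadow; I did not trace it further.

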